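Slide the culture tray across to the far stand

TASK

Two trays stand side by side on the right-hand metal stand. Push the blue tray, the one with the petri dish in it, straight across the gap onto the left-hand stand until the whole tray stands on that one, and leave it there squared up with the stand. Keep it sliding level: do not lift it or let it dip into the gap, and leave the yellow tray where it is.

Things in the scene. Friction and masses are not known exactly. Their poses are not given: they have to be found in the camera images.
- blue_tray: blue plastic open tray, 100 mm wide (its x) x 160 mm long (its y) x 30 mm high, about 0.25 kg, with a loose petri dish in it (66 mm wide, 15 mm high, below the rim). Origin: centre of its underside; +y points to the far stand. End walls flat and upright above the rounded lowest 10 mm, outer faces 80 mm from the origin: two spread fingertips can push squarely there. Sliding it takes 2 to 6 N; it stays balanced over the gap.
- yellow_tray: yellow plastic open tray of the same size and axes with a low roll of tape in it, beside the blue one (about 30 mm between them; which of the two is nearer the robot varies). Origin: centre of its underside.
- near_stand: the right-hand stand, on which both trays start: fixed low stand, aluminium top 270 mm wide (its x) x 220 mm long (its y) with rounded ends, on grey side plates; origin at the centre of its footprint on the bench, top 50 mm above the origin. +y points across the gap to the far stand.
- far_stand: the left-hand stand, of the same make and size: origin at the centre of its footprint on the bench, top 50 mm above it, 270 mm wide (x) x 220 mm long (y). It stands in line with the near stand, square to it and level with it, an open gap of 40 to 60 mm between the two; +y points away from the gap.

How it is judged:
On the way:
1. the blue tray bridges the gap, resting on both stands (contact force between blue_tray and near_stand above 0.05 N and contact force between blue_tray and far_stand above 0.05 N), for 0.1 s.
At the end, for the whole second after the job is handed in: The blue tray rests flat on the far stand, all of it on the top: its centre within 30 mm of the stand's centre along y and within 85 mm across (x), square to the stand within 10 degrees, at rest; the yellow tray is within 15 mm of where it stood (y of blue_tray in the frame of far_stand between -0.03 and 0.03 m and x of blue_tray in the frame of far_stand between -0.085 and 0.085 m and z of blue_tray in the frame of far_stand between 0.045 and 0.055 m and angle between the y axis of blue_tray and the y axis of far_stand, either way round below 0.175 rad and angle between blue_tray's own z axis and vertical below 0.05 rad and linear speed of blue_tray below 0.01 m/s and distance of yellow_tray from where it was at the start of the episode below 0.015 m); the robot touches nothing.
It fails at once if the blue tray tilts more than 8 degrees (angle between blue_tray's own z axis and vertical above 0.14 rad).
It fails at once if the blue tray is lifted more than 12 mm off the stands (height (world z) of blue_tray above 0.062 m).
It fails at once if the blue tray drops more than 8 mm into the gap (height (world z) of blue_tray below 0.042 m).
It fails at once if the yellow tray is pushed more than 15 mm (distance of yellow_tray from where it was at the start of the episode above 0.015 m).
It also fails if it takes over 32 s, if anything falls off the work surface, if the arm or the gripper's body presses on something with over 40 N, if the wrist force passes 120 N, or if a joint passes its speed limit or range.

ROBOT

A 6-joint arm with a two-finger parallel gripper is mounted at the origin on the work surface; the furniture and walls round the work are solid. World frame = base frame: x ahead of the robot, y to its left, z up, the work surface at z = 0. Lengths are in m, angles in rad, forces in N, time in s.
With the tool pointing down it reaches from about 0.25 to 0.775 m from the base axis. Payload 4 kg.
Tool frame: the origin (TCP) lies at the very end of the fingers, on their centre line; the grasp point (between the pads) lies 19 mm behind it; y points along the fingers, x is the direction in which the jaws open and shut, and the axes are right-handed (so a half turn about y gives the same grasp; the last joint's range is limited). The gripper opens to 94 mm and grips with 3 to 60 N. Pads are 16 mm wide; open, the fingers measure 119 mm over their backs; the gripper's body (75 mm by 177 mm) begins 78 mm behind the grasp point.
Start: joints at [-1.425, 0.087, 1.371, -0, 1.684, -0.103], TCP at [0.135, -0.533, 0.206] pointing down, gripper open.
Joint ranges: [-3.1, 3.1], [-0.76, 2.03], [0.27, 2.55], [-1.08, 4.22], [0.17, 2.65], [-2.57, 2.57]. Speed limits (rad/s): [2.79, 2.79, 3.14, 3.14, 3.14, 3.14].

INTERFACE

Orientations are given as [roll, pitch, yaw] about the fixed x, y, z axes, in that order (R = Rz(yaw) Ry(pitch) Rx(roll)).
In Python, from bench import robot gives the robot as it stands.
- The arm moves only by the shell command python3 -m handwheel 'ROWS' [OPENING]. ROWS is JSON, a list of rows, each an object with "delta_pos": the shift along the tool's x, y, z in mm, a list of three; "yaw": the turn about the tool's y in rad. A call has 1 to 12 rows; each row is the pose to reach, as a shift and turn from the pose commanded when the call began, along the tool's axes at that moment; what a row does not reach only later rows make up. A row lasts 1/10 s, in which the tool goes at most 50 mm and 8.59 degrees, less where a joint would pass 70% of its speed; a pose out of reach is approached as far as the arm can. A call with a gripper value outside its range is refused whole. OPENING is the closure in counts, from 0 (fully open) to 255 (shut), set as the call begins (- or left out, the last holds). The fingers move at their own pace and stop on an object; the grip force is fixed at half the most. Time passes only in rows, so rows that repeat a pose let the fingers close. It gives the time, the measured TCP pose, the force and the opening at its end, in the units of the state.
- robot.get_obs(): the state, without advancing time (a new reading comes with each control period).
- robot.snapshot(name): name is "side" or "top" or "wrist"; returns a dict with "image" (400x640x3 uint8, red, green, blue), "fx", "fy", "cx", "cy" (pixels), "rvec" (rotation vector, rad) and "tvec" (3), from world to camera coordinates, as OpenCV has them. Camera axes: x right, y down, z forward; pixel columns grow to the right and rows downward; lengths in m; the calibration is good to about 2 mm. A picture is of the moment at which its call begins. There is no depth.
- robot.close_job(): hands the job in, once; it reports no verdict.
The state is a dict: "time": time; "joint_positions": joint angles; "qvel": joint speeds; "joint_torque": joint torques, N m; "tool_pos": TCP position; "ee_rot": TCP orientation; "wrist_force": force on the tool from outside, world axes, zero at the start; "wrist_torque": the same for the moment, N m; "width": finger opening in m.
Only numpy, scipy, OpenCV 4.12 (cv2) and the standard library are available. Lean on these libraries where they do the work, as an engineer would, in place of code of your own. Each camera call takes 0.05 s, during which the arm holds its last target.

## Working session

There is one attempt and no reset: what is moved stays moved. The work goes in short steps, Python scripts to look and compute and a shell command to move; the robot and the scene stay as the last step left them, time stands still between calls to the robot, and variables do not carry over. Pictures are saved under pics/ and viewed, and the job is handed in when it is done.

```bash
mkdir -p pics; ls; python3 - <<'E'
from bench import robot
import cv2,json,pickle
o=robot.get_obs()
for k,v in o.items(): print(k,v)
for n in("top","side"):
    s=robot.snapshot(n); pickle.dump(s,open(f"pics/{n}0.pkl","wb"))
    cv2.imwrite(f"pics/{n}0.png",s["image"][:,:,::-1]); print(n,s["fx"],s["cx"],s["cy"],s["rvec"],s["tvec"])
E
```

```text
pics
time 0.0
joint_positions [-1.42511193e+00  8.79183008e-02  1.37225058e+00  5.44373566e-06
  1.68357464e+00 -1.03114959e-01]
qvel [ 4.90910834e-04 -4.85471105e-04 -5.26208962e-04  7.69374109e-04
  8.48236429e-06 -7.50170025e-04]
joint_torque [ 5.97595645e-04 -3.40181530e+01 -3.02422607e+01  7.18833972e-02
  3.30203294e-02 -1.78726227e-04]
tool_pos [ 0.13534221 -0.53252611  0.20432609]
ee_rot [-1.57056955  0.00213888 -1.32199612]
wrist_force [0.23451907 0.73391536 0.46737246]
wrist_torque [-0.00041814  0.0412277  -0.00639453]
width 0.09411482227601091
top 384.2665749218365 322.2815674815758 201.16469459693653 [ 2.12933083 -2.16820823  0.2141699 ] [-0.04705897  0.52657757  0.83021079]
side 447.39338395849387 321.7780146133023 196.73032239409022 [ 0.84327777 -2.71784521  0.871217  ] [0.40084026 0.29012517 0.70304253]
```

View pics/top0.png

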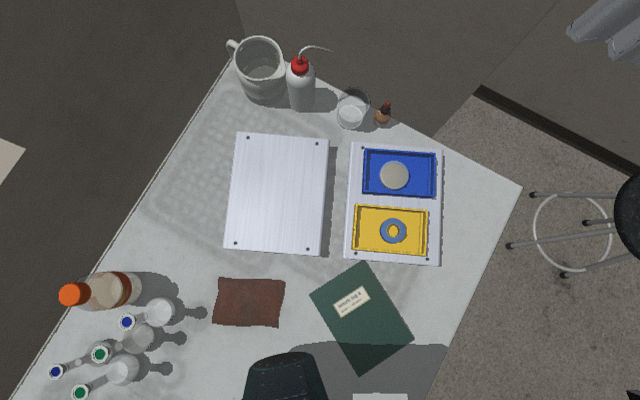

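View pics/side0.png

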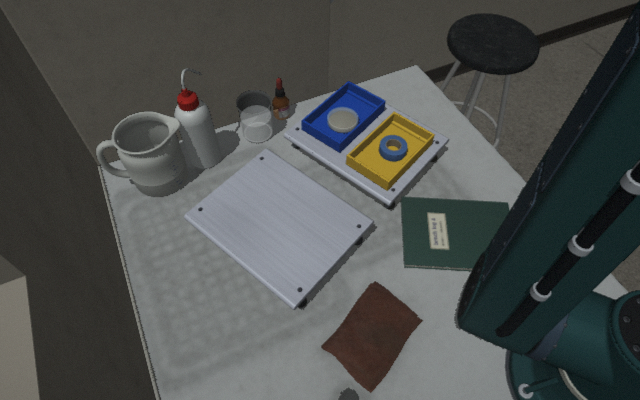

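```bash
cat > h.py <<'E'
import numpy as np,cv2
def RT(s): 
    R,_=cv2.Rodrigues(np.array(s["rvec"],float)); return R,np.array(s["tvec"],float).reshape(3)
def ray(s,uv,z):
    R,t=RT(s); d=R.T@np.array([(uv[0]-s["cx"])/s["fx"],(uv[1]-s["cy"])/s["fy"],1]); c=-R.T@t
    return c+d*(z-c[2])/d[2]
def proj(s,p):
    R,t=RT(s); q=R@np.array(p,float)+t; return np.array([s["fx"]*q[0]/q[2]+s["cx"],s["fy"]*q[1]/q[2]+s["cy"]])
def mask(s,col):
    h=cv2.cvtColor(s["image"],cv2.COLOR_RGB2HSV)
    lo,hi=((108,140,50),(125,255,255)) if col=="blue" else ((18,130,60),(32,255,255))
    m=cv2.inRange(h,lo,hi); n,l,st,_=cv2.connectedComponentsWithStats(m)
    k=1+np.argmax(st[1:,4]); return (l==k).astype(np.uint8)
E
python3 - <<'E'
import pickle,numpy as np,cv2
from h import *
for n in("top","side"):
    s=pickle.load(open(f"pics/{n}0.pkl","rb")); R,t=RT(s); print(n,"cam",-R.T@t,"TCP px",proj(s,[.135,-.5325,.204]))
    for c in("blue","yellow"):
        m=mask(s,c); cn=max(cv2.findContours(m,0,1)[0],key=cv2.contourArea)
        P=np.array([ray(s,p[0],.08)[:2] for p in cn],np.float32)
        r=cv2.minAreaRect(P); print(c,m.sum(),r, cv2.boxPoints(r).round(4).tolist())
s=pickle.load(open("pics/top0.pkl","rb"))
for nm,px in dict(Ltl=(237,132),Ltr=(329,138),Lbl=(223,248),Lbr=(321,256),Rtl=(352,142),Rtr=(443,150),Rbl=(344,258),Rbr=(439,266)).items(): print(nm,ray(s,px,.05).round(4))
cv2.imwrite("pics/crop.png",cv2.resize(s["image"][110:280,210:460,::-1],None,fx=3,fy=3,interpolation=2))
E
```

```text
top cam [ 0.38070198 -0.02729701  0.90723168] TCP px [602.73971613 402.91902599]
blue 2244 ((0.5820445418357849, -0.22731247544288635), (0.16210101544857025, 0.1018327921628952), 84.9016342163086) [[0.5241000056266785, -0.3034999966621399], [0.6255999803543091, -0.3125999867916107], [0.6399999856948853, -0.15109999477863312], [0.5385000109672546, -0.1421000063419342]]
yellow 2792 ((0.4558510184288025, -0.20019188523292542), (0.161391019821167, 0.09938805550336838), 83.84607696533203) [[0.3977999985218048, -0.2750999927520752], [0.4966000020503998, -0.2856999933719635], [0.5138999819755554, -0.12530000507831573], [0.41510000824928284, -0.11460000276565552]]
side cam [0.2449167  0.37141568 0.73564973] TCP px [637.94862018  64.4198034 ]
blue 2583 ((0.5784764885902405, -0.21755260229110718), (0.177590474486351, 0.11274141818284988), 85.39986419677734) [[0.5152000188827515, -0.30149999260902405], [0.6274999976158142, -0.31060001254081726], [0.6417999863624573, -0.13359999656677246], [0.5293999910354614, -0.12449999898672104]]
yellow 3070 ((0.453790545463562, -0.19041237235069275), (0.17559537291526794, 0.10764706134796143), 83.86883544921875) [[0.39089998602867126, -0.2720000147819519], [0.49790000915527344, -0.28349998593330383], [0.516700029373169, -0.10890000313520432], [0.4097000062465668, -0.09740000218153]]
Ltl [0.6904 0.138  0.05  ]
Ltr [ 0.6737 -0.0751  0.05  ]
Lbl [0.4237 0.1643 0.05  ]
Lbr [ 0.4019 -0.051   0.05  ]
Rtl [ 0.6634 -0.1285  0.05  ]
Rtr [ 0.6417 -0.3413  0.05  ]
Rbl [ 0.3965 -0.1018  0.05  ]
Rbr [ 0.3747 -0.3127  0.05  ]
```

View pics/crop.png

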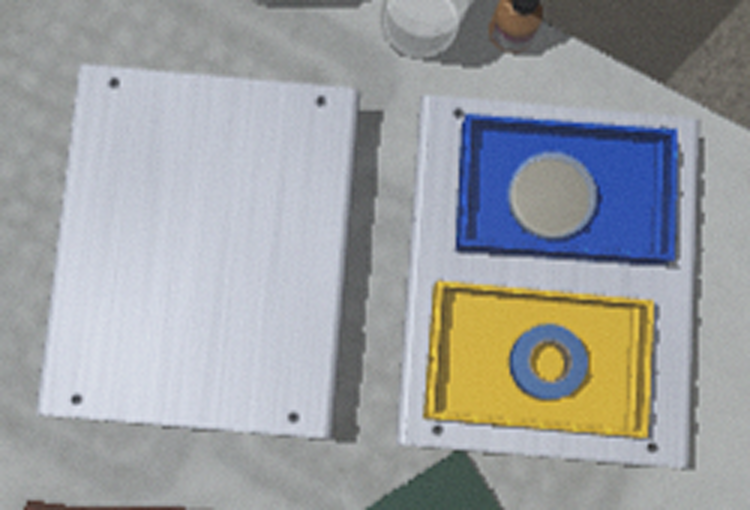

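```bash
python3 - <<'E'
import pickle
from h import *
a=pickle.load(open("pics/top0.pkl","rb"));b=pickle.load(open("pics/side0.pkl","rb"))
def tri(p,q):
    P=[np.hstack([RT(s)[0],RT(s)[1][:,None]]) for s in(a,b)]
    n=lambda s,u:np.array([[(u[0]-s["cx"])/s["fx"]],[(u[1]-s["cy"])/s["fy"]]])
    X=cv2.triangulatePoints(P[0],P[1],n(a,p),n(b,q)); return (X[:3]/X[3]).ravel().round(3)
print("bottle cap",tri((299,65),(188,100)),"mug rim",tri((259,60),(148,132)),"dropper tip",tri((387,102),(279,82)), "beaker", tri((352,102),(254,103)))
print("mug base",ray(b,(155,185),0),"bottle base",ray(b,(205,165),0))
u=np.array([np.sin(.101),np.cos(.101)]); v=np.array([u[1],-u[0]])
c=np.array([.582,-.2273]); f=np.array([.5474,.0441])
print("travel",(f-c)@u,"lat",(c-f)@v)
pre=c-u*(.080+.008+.022); print("pre",pre)
yaw=-1.322; tx=np.array([np.cos(yaw),np.sin(yaw)]);tz=np.array([-np.sin(yaw),np.cos(yaw)])
d=(pre-np.array([.1353,-.5325]))*1000; print("dx",d@tx,"dz",d@tz)
E
```

```text
bottle cap [ 0.795 -0.01   0.16 ] mug rim [0.821 0.076 0.134] dropper tip [ 0.741 -0.207  0.093] beaker [ 0.743 -0.127  0.091]
mug base [0.82494083 0.10469962 0.        ] bottle base [ 7.77746882e-01  7.65638776e-03 -1.11022302e-16]
travel 0.266528239022397 lat 0.06178849248541351
pre [ 0.57090888 -0.33673942]
dx -82.46976183709926 dz 470.3998703466169
```

```bash
python3 -m handwheel '[{"delta_pos":[-7,0,40],"yaw":-0.12},{"delta_pos":[-14,0,80],"yaw":-0.24},{"delta_pos":[-21,0,120],"yaw":-0.36},{"delta_pos":[-28,0,160],"yaw":-0.48},{"delta_pos":[-35,0,200],"yaw":-0.6},{"delta_pos":[-42,0,240],"yaw":-0.72},{"delta_pos":[-49,0,280],"yaw":-0.84},{"delta_pos":[-56,0,320],"yaw":-0.96},{"delta_pos":[-63,0,360],"yaw":-1.08},{"delta_pos":[-70,0,400],"yaw":-1.15},{"delta_pos":[-77,0,440],"yaw":-1.22},{"delta_pos":[-82,0,470],"yaw":-1.22}]' 100
python3 -m handwheel '[{"delta_pos":[0,0,0],"yaw":0},{"delta_pos":[0,0,0],"yaw":0},{"delta_pos":[0,0,0],"yaw":0}]'
```

```text
time: 1.3
tool_pos: [0.5725, -0.3362, 0.2044]
ee_rot: [-1.57, 0.001, -0.099]
wrist_force: [0.3, -0.9, 0.2]
width: 0.0573
time: 1.6
tool_pos: [0.5697, -0.3385, 0.2052]
ee_rot: [-1.571, 0.001, -0.103]
wrist_force: [-0.0, -0.6, 0.1]
width: 0.0572
```

```bash
python3 -m handwheel '[{"delta_pos":[0,30,0],"yaw":0},{"delta_pos":[0,60,0],"yaw":0},{"delta_pos":[0,90,0],"yaw":0},{"delta_pos":[0,115,0],"yaw":0},{"delta_pos":[0,130,0],"yaw":0},{"delta_pos":[0,139,0],"yaw":0},{"delta_pos":[0,139,0],"yaw":0},{"delta_pos":[0,139,0],"yaw":0}]'
python3 - <<'E'
from bench import robot
import cv2
for n in("top","side"):
    s=robot.snapshot(n); cv2.imwrite(f"pics/{n}1.png",s["image"][:,:,::-1])
E
```

```text
time: 2.4
tool_pos: [0.5712, -0.3386, 0.068]
ee_rot: [-1.572, -0.002, -0.102]
wrist_force: [0.1, -0.8, 0.4]
width: 0.0571
```

View pics/side1.png

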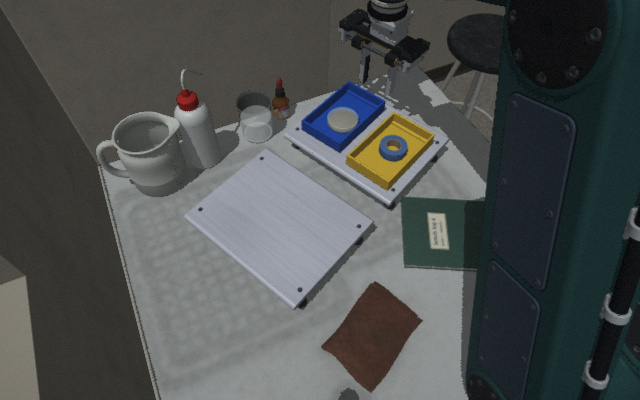

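View pics/top1.png

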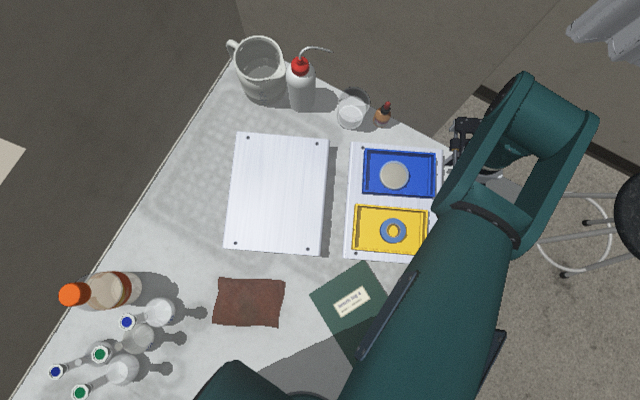

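```bash
python3 -m handwheel '[{"delta_pos":[0,2,5],"yaw":0},{"delta_pos":[0,2,10],"yaw":0},{"delta_pos":[0,2,15],"yaw":0},{"delta_pos":[0,2,19],"yaw":0},{"delta_pos":[0,2,23],"yaw":0},{"delta_pos":[0,2,27],"yaw":0},{"delta_pos":[0,2,31],"yaw":0},{"delta_pos":[0,2,35],"yaw":0},{"delta_pos":[0,2,40],"yaw":0},{"delta_pos":[0,2,45],"yaw":0},{"delta_pos":[0,2,50],"yaw":0}]'
python3 - <<'E'
from bench import robot
import cv2,pickle
from h import *
s=robot.snapshot("top"); cv2.imwrite("pics/top2.png",s["image"][:,:,::-1])
for c in("blue","yellow"):
    m=mask(s,c); cn=max(cv2.findContours(m,0,1)[0],key=cv2.contourArea)
    print(c,cv2.minAreaRect(np.array([ray(s,p[0],.08)[:2] for p in cn],np.float32)))
s=robot.snapshot("side"); cv2.imwrite("pics/side2.png",s["image"][:,:,::-1])
E
```

```text
time: 3.6
tool_pos: [0.576, -0.2879, 0.0646]
ee_rot: [-1.571, -0.0, -0.102]
wrist_force: [-0.3, -2.1, 0.4]
width: 0.057
blue ((0.5857884883880615, -0.19825685024261475), (0.1607249230146408, 0.10285943746566772), 83.9841537475586)
yellow ((0.45839983224868774, -0.17743614315986633), (0.1155952587723732, 0.09919866919517517), 83.84600067138672)
```

View pics/side2.png

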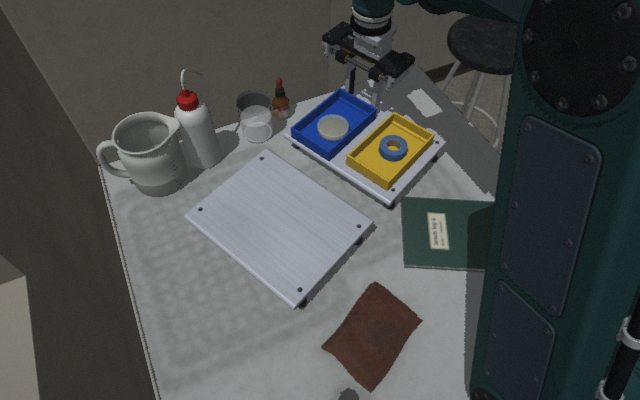

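View pics/top2.png

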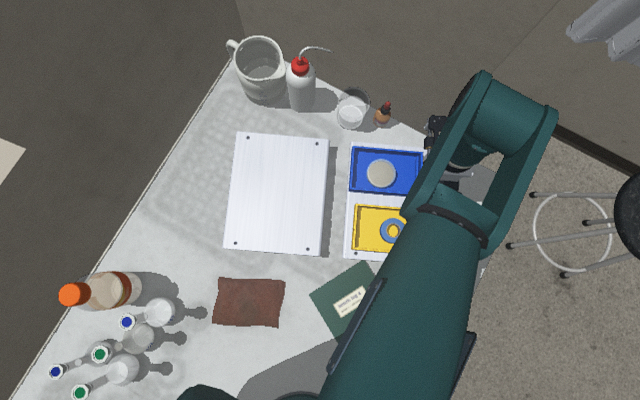

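```bash
python3 -m handwheel '[{"delta_pos":[0,0,7],"yaw":0},{"delta_pos":[0,0,14],"yaw":0},{"delta_pos":[0,0,21],"yaw":0},{"delta_pos":[0,0,28],"yaw":0},{"delta_pos":[0,0,35],"yaw":0},{"delta_pos":[0,0,42],"yaw":0},{"delta_pos":[0,0,49],"yaw":0},{"delta_pos":[0,0,56],"yaw":0},{"delta_pos":[0,0,63],"yaw":0},{"delta_pos":[0,0,70],"yaw":0},{"delta_pos":[0,0,77],"yaw":0},{"delta_pos":[0,0,84],"yaw":0}]'
cat > look.py <<'E'
from bench import robot
import cv2,sys
from h import *
s=robot.snapshot("top"); cv2.imwrite(f"pics/top{sys.argv[1]}.png",s["image"][:,:,::-1])
u=np.array([np.sin(.101),np.cos(.101)]); v=np.array([u[1],-u[0]]);f=np.array([.5474,.0441])
for c in("blue","yellow"):
    m=mask(s,c); cn=max(cv2.findContours(m,0,1)[0],key=cv2.contourArea)
    r=cv2.minAreaRect(np.array([ray(s,p[0],.08)[:2] for p in cn],np.float32)); d=np.array(r[0])-f; print(c,r,"y",d@u,"x",d@v)
s=robot.snapshot("side"); cv2.imwrite(f"pics/side{sys.argv[1]}.png",s["image"][:,:,::-1])
E
python3 look.py 3
```

```text
time: 4.9
tool_pos: [0.5844, -0.204, 0.0645]
ee_rot: [-1.571, 0.0, -0.102]
wrist_force: [-0.3, -1.5, 0.4]
width: 0.0571
blue ((0.5952939987182617, -0.10603110492229462), (0.13967105746269226, 0.10286116600036621), 83.98394775390625) y -0.14453693808780663 x 0.06278739767354148
yellow ((0.3278241753578186, 0.36285924911499023), (0.007619240786880255, 0.03921502083539963), 75.68317413330078) y 0.2949953265370384 x -0.25059680561601827
```

View pics/side3.png

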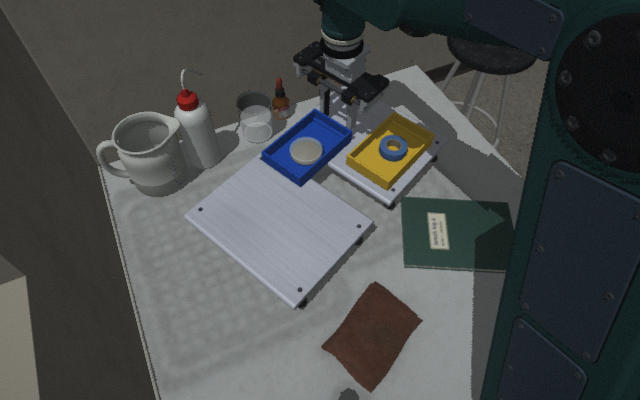

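```bash
python3 -m handwheel '[{"delta_pos":[0,0,7],"yaw":0},{"delta_pos":[0,0,14],"yaw":0},{"delta_pos":[0,0,21],"yaw":0},{"delta_pos":[0,0,28],"yaw":0},{"delta_pos":[0,0,35],"yaw":0},{"delta_pos":[0,0,42],"yaw":0},{"delta_pos":[0,0,49],"yaw":0},{"delta_pos":[0,0,56],"yaw":0},{"delta_pos":[0,0,63],"yaw":0},{"delta_pos":[0,0,70],"yaw":0},{"delta_pos":[0,0,77],"yaw":0},{"delta_pos":[0,0,84],"yaw":0}]'
python3 look.py 4
```

```text
time: 6.2
tool_pos: [0.593, -0.1204, 0.0644]
ee_rot: [-1.571, 0.0, -0.102]
wrist_force: [0.2, -0.4, -0.9]
width: 0.0574
blue ((0.607068657875061, 0.0003547742962837219), (0.09508464485406876, 0.10246716439723969), 82.79005432128906) y -0.037505999231107444 x 0.06377533634686948
yellow ((0.4517210125923157, -0.23986677825450897), (0.0810912474989891, 0.0991588830947876), 83.74149322509766) y -0.29216679293417536 x -0.06655948384838926
```

View pics/side4.png

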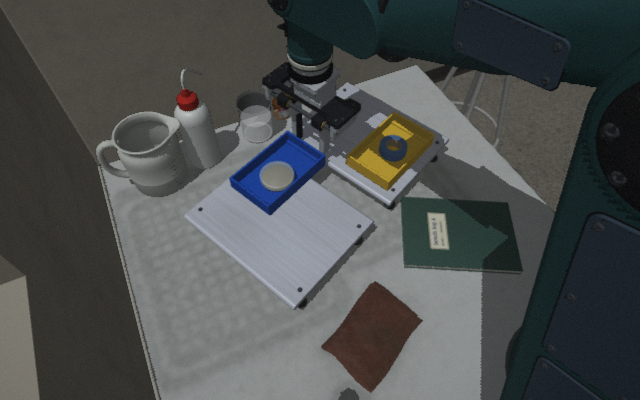

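```bash
python3 -m handwheel '[{"delta_pos":[0,0,7],"yaw":0},{"delta_pos":[0,0,14],"yaw":0},{"delta_pos":[0,0,21],"yaw":0},{"delta_pos":[0,0,28],"yaw":0},{"delta_pos":[0,0,35],"yaw":0},{"delta_pos":[0,0,42],"yaw":0},{"delta_pos":[0,0,49],"yaw":0},{"delta_pos":[0,0,56],"yaw":0},{"delta_pos":[0,0,62],"yaw":0},{"delta_pos":[0,0,66],"yaw":0},{"delta_pos":[0,0,69],"yaw":0},{"delta_pos":[0,0,70],"yaw":0}]'
python3 look.py 5
```

```text
time: 7.5
tool_pos: [0.6002, -0.0512, 0.0646]
ee_rot: [-1.571, -0.0, -0.102]
wrist_force: [0.8, -2.6, 0.6]
width: 0.0572
blue ((0.6158487796783447, 0.08979914337396622), (0.052525777369737625, 0.10224810242652893), 83.87532806396484) y 0.05236783190385116 x 0.06349218319020765
yellow ((0.45627981424331665, -0.20018278062343597), (0.16154085099697113, 0.09956999123096466), 83.74150085449219) y -0.25222537498470393 x -0.06602518743082597
```

View pics/side5.png

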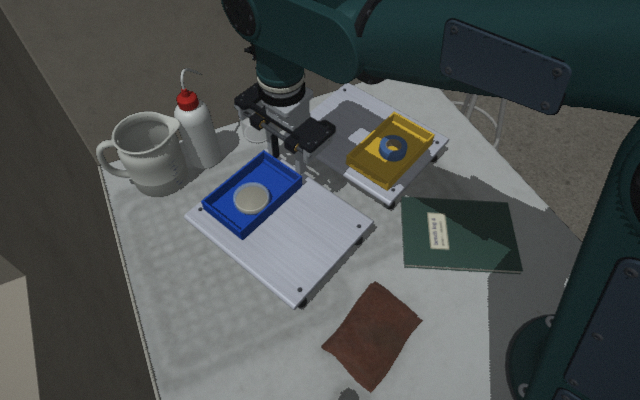

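```bash
python3 -m handwheel '[{"delta_pos":[0,0,-8],"yaw":0},{"delta_pos":[0,0,-18],"yaw":0},{"delta_pos":[0,0,-25],"yaw":0},{"delta_pos":[0,-30,-25],"yaw":0},{"delta_pos":[0,-70,-25],"yaw":0},{"delta_pos":[0,-110,-25],"yaw":0},{"delta_pos":[0,-140,-60],"yaw":0},{"delta_pos":[0,-140,-105],"yaw":0},{"delta_pos":[0,-140,-150],"yaw":0},{"delta_pos":[0,-140,-195],"yaw":0},{"delta_pos":[0,-140,-240],"yaw":0},{"delta_pos":[0,-140,-280],"yaw":0}]'
python3 -m handwheel '[{"delta_pos":[0,0,0],"yaw":0},{"delta_pos":[0,0,0],"yaw":0},{"delta_pos":[0,0,0],"yaw":0}]'
python3 look.py 6
```

```text
time: 8.8
tool_pos: [0.5706, -0.3327, 0.2043]
ee_rot: [-1.571, -0.0, -0.103]
wrist_force: [0.2, -0.2, -0.5]
width: 0.0574
time: 9.1
tool_pos: [0.5716, -0.3292, 0.2045]
ee_rot: [-1.57, -0.0, -0.101]
wrist_force: [0.9, -0.6, 0.1]
width: 0.0572
blue ((0.6117902994155884, 0.03696274012327194), (0.158758744597435, 0.0994337797164917), 84.10335540771484) y -0.0006085182374317242 x 0.0647817940700301
yellow ((0.4558413326740265, -0.20028164982795715), (0.16157157719135284, 0.09938805550336838), 83.84607696533203) y -0.25236795171761023 x -0.06645146560460875
```

View pics/top6.png

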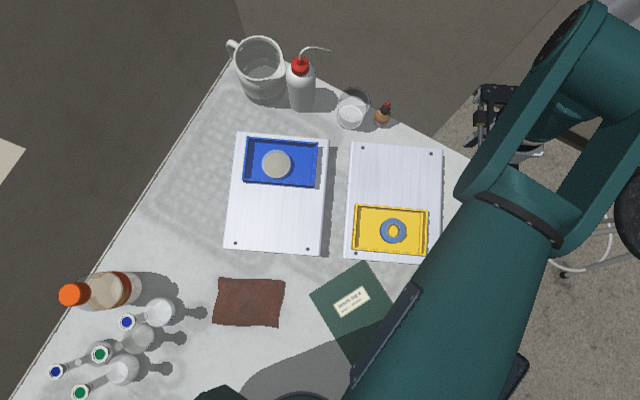

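View pics/side6.png

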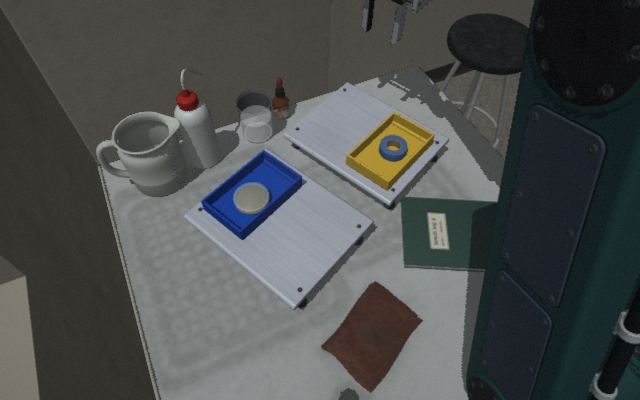

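The top view shows the blue tray flat on the left-hand stand (244–318, 136–187). It is centred along y within about 1 mm, 65 mm off across x (85 allowed) and square to about 0.1°. The yellow tray (352–430, 204–256) has not moved, and the arm is clear.

```bash
python3 -c "
from bench import robot
robot.close_job()"
```

```text
the job is handed in; nothing more can be done
```

The blue tray is now wholly on the left-hand stand. I pushed it straight across the gap with the two spread fingertips against its end wall, then backed the arm away and handed the job in at about 9.2 s of the 32 s. No verdict is reported.

- **Position:** in the last top picture its centre is about 1 mm from the stand's centre along y and about 65 mm off across x. The limits are 30 mm and 85 mm. I left the x offset because the tray started about 62 mm off to that side.
- **Squareness:** it is in line with the stand to about 0.1° (limit 10°), as far as the picture can show.
- **Crossing:** a side picture taken partway shows it spanning the gap. I did not measure its height or tilt directly; it looked level in the pictures.
- **Yellow tray:** measured less than 1 mm from where it started.
- **Robot:** wrist force readings after each push stayed under 3 N, and the arm touches nothing.

In pictures taken while the arm hid part of a tray, the measured sizes came out too short. For those I placed the blue tray from its leading edge or the fingertip position. No other check failed or disagreed.

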